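# Open the bolt jar and hold its cap

## Task

Lift the loose blue dust cover off the jar and stand it in the grey tray, knob up. Then unscrew the tight yellow cap, leaving the jar seated in the red brace block that keeps it from turning, stop turning once the thread lets go, well short of a quarter turn, and raise the cap 2 to 4 cm straight above where it sat. Finish while still holding the cap there, level and centred over the open jar, and leave the other things on the bench undisturbed.

Things in the scene. Friction and masses are not known exactly. Their poses are not given: they have to be found in the camera images.
- brace: Block bolted to the bench, left or right, turned up to 30 degrees: dark steel plate 130 x 104 mm, 12 thick, with a red square collar, 93 x 93 outside, up to 42 above the bench. Its pocket, 69 x 69, floor 12 above the bench, holds the jar with 1.5 play on each side so that it cannot turn. Origin: centre of the plate's underside; z up.
- jar: Square clear jar of brass bolts, 66 x 66 mm, shoulder at 78, loose, about 0.45 kg, in the brace's pocket. Round neck 44 in diameter up to 107. A springy seal on the rim makes the cap tight (up to about 0.5 N m to start it). Origin: centre of its underside; z up; sides along x and y.
- cap: Yellow round screw cap, diameter 60, 26 tall, black stripe on top along +x, 50 g. Origin: centre of its lower rim, 86 above the jar's origin when screwed on; z up. Three-lug thread: turned ANTICLOCKWISE seen from above by 38 to 46 degrees it comes free and lifts off (aim for 58; over 75 is too far). It need not rise as it turns. Pulled too early it lifts the jar along.
- stripe (a point): Outer end of the black stripe on the cap's flat top, 27 mm from its axis along the cap's +x. At the start it points 0 to 8 degrees anticlockwise from the jar's +x.
- cover: Blue round dust cover, loose, about 80 g, an upturned cup over the cap: outside diameter 74 mm, skirt and top together 21 mm tall, with a white round knob on top, 20 mm in diameter and 28 mm tall (21 to 49 mm above the origin). Origin: centre of its lower rim; z up. At the start it rests on the cap, its origin about 94 mm above the jar's origin.
- tray: Shallow square grey tray fixed to the bench with a black rubber floor, 150 x 150 mm outside, 140 mm inside, floor 4 mm and rim 15 mm above the bench, on the side of the bench where the brace is not. Origin: centre of its underside; sides along x and y.
- can: Bystander: steel can, 64 mm in diameter, 85 mm tall, loose. Origin: centre of its underside.
- carton: Bystander: cardboard carton 90 x 70 x 55 mm, loose. Origin: centre of its underside.
- fitting: Bystander: small brass pipe fitting, 32 mm in diameter, 30 mm tall, standing loose between brace and tray. Origin: centre of its underside.
- wrench: Bystander: steel wrench lying loose on the bench. Origin: at its underside.
Mind the look-alikes: they are no part of the job. What is shaped like the tray but brown or white is not meant.

How it is judged:
On the way, in this order (a step that is already met when the one before it is completed fails the run):
1. the dust cover stands in the tray, knob up, let go (height (world z) of cover below 0.01 m and angle between cover's own z axis and vertical below 0.15 rad and x of cover in the frame of tray between -0.045 and 0.045 m and y of cover in the frame of tray between -0.045 and 0.045 m and contact force between cover and the arm below 0.1 N and contact force between cover and the fingers below 0.1 N and linear speed of cover below 0.03 m/s), for 0.2 s.
2. the cap is unscrewed and raised just clear of the neck, the jar still in the brace (z of cap in the frame of jar above 0.096 m and z of jar in the frame of brace below 0.015 m and angle between jar's own z axis and vertical below 0.06 rad), for 0.2 s.
At the end, for the whole second after the job is handed in: The fingers hold the cap still and level (0.15 rad), 10 to 50 mm above its screwed-on place, within 15 mm of the jar's axis, off the jar; the jar is seated in the brace (raised under 3 mm, upright); the cover stands let go on the tray floor, knob up, within 45 mm of its middle along both sides (all of step 1 and all of step 2 and z of cap in the frame of jar below 0.136 m and horizontal distance between cap and jar below 0.015 m and contact force between cap and the fingers above 1 N and contact force between cap and jar below 0.05 N and angle between cap's own z axis and vertical below 0.15 rad and linear speed of cap below 0.03 m/s); the arm keeps its last pose, push and grip.
It fails at once if the cap is turned on too far, past 85 degrees from the jar's x axis (x of stripe in the frame of jar below 0.0024 m).
It fails at once if the jar is pulled out of the brace (more than 12 mm up) (z of jar in the frame of brace above 0.024 m).
It fails at once if a bystander is pushed more than 30 mm (distance of any of can, carton, fitting, wrench from where it was at the start of the episode above 0.03 m).
It also fails if it takes over 51 s, if anything falls off the work surface, if the arm or the gripper's body presses on something with over 40 N, if the wrist force passes 120 N, or if a joint passes its speed limit or range.

## Robot

A 7-joint arm with a two-finger parallel gripper is mounted at the origin on the work surface. World frame = base frame: x ahead of the robot, y to its left, z up, the work surface at z = 0. Lengths are in m, angles in rad, forces in N, time in s.
With the tool pointing down it reaches from about 0.4 to 0.875 m from the base axis. Payload 19.3 kg.
Tool frame: the origin (TCP) lies between the finger pads; the fingertips stand bot.tcp_to_tips ahead of it and the grasp point (between the pads) is the TCP (bot.tcp_to_tips is the distance from the TCP to the fingertips, in m); z points along the fingers, y is the line along which they close (so a half turn about z gives the same grasp; the last joint's range is limited). The gripper opens to 85 mm and grips with 20 to 120 N. Pads are 22 mm wide; open, the fingers measure 114 mm over their backs; the gripper's body (76 mm by 85 mm) begins 54 mm behind the grasp point. The pads swing forward as they close: fully open they stand 13 mm farther back than shut.
Start: joints at [1.087, 0.521, -0.036, 1.599, 0.021, 1.021, -0.113], TCP at [0.251, -0.572, 0.223] pointing down, gripper open.
Joint ranges: [-2.91, 2.91], [-0.3, 2.13], [-1.5, 1.42], [0.17, 2.43], [-1.26, 4.41], [0.16, 1.93], [-2.52, 2.52]. Speed limits (rad/s): [1.89, 1.89, 2.39, 2.39, 3.01, 3.01, 3.01].

## Interface

Orientations are given as [roll, pitch, yaw] about the fixed x, y, z axes, in that order (R = Rz(yaw) Ry(pitch) Rx(roll)).
In Python, from workcell import telemetry, grab_frame, bot gives the robot as it stands. The module is installed in compiled form; this text tells all that it offers.
- The arm moves only by the shell command python3 -m crank 'ROWS' [FORCE]. ROWS is text: rows parted by semicolons, each of 7 numbers parted by spaces: the finger opening in m, from 0 to 0.0854, then the shift along the tool's x, y, z in m, then the turn, a rotation vector about the tool's x, y, z in degrees. A call has exactly 8 rows; each row shifts and turns the commanded pose from where the row before left it, along the tool's axes as they then stand; what a row does not reach is not made up. A row lasts 1/12 s, in which the tool goes at most 41.7 mm and 7.16 degrees, less where a joint would pass 70% of its speed; a pose out of reach is approached as far as the arm can. A call with a gripper value outside its range is refused whole. The fingers move at their own pace and stop on an object; FORCE is the grip in N (left out, the last holds). Time passes only in rows, so rows that do not move let the fingers close, or fill a call up. It gives the time, the measured TCP pose, the force, the opening and the grip force at its end, in the units of the state.
- telemetry.observe(): the state, without advancing time (a new reading comes with each control period).
- grab_frame(name): name is "scene" or "top"; returns a dict with "pixels" (420x560x3 uint8, red, green, blue), "depth" (420x560 float32, m along the optical axis (not along the pixel's ray), 0 where there is no reading), "vertical_fov" (degrees; the focal length in pixels is half the picture's height over the tangent of half this angle, whatever the lens; pixels are square), "cx", "cy" (the principal point, pixels), "distortion" ([k1, k2, p1, p2, k3] as OpenCV has them; the pictures are not rectified), "R" (3x3) and "t" (3): a world point X has camera coordinates R X + t. Camera axes: x right, y down, z forward; pixel columns grow to the right and rows downward; lengths in m; the calibration is good to about 2 mm. A picture is of the moment at which its call begins.
- bot.job_done(): hands the job in; it is judged then, once.
The state is a dict: "clock": time; "qpos": joint angles; "qd": joint speeds; "joint_efforts": joint torques, N m; "position": TCP position; "tool_rot": TCP orientation; "force": force on the tool from outside, world axes, zero at the start; "moment": the same for the moment, N m; "grip_width": finger opening in m; "finger_force": force on a finger pad.
Only numpy, scipy, OpenCV 4.12 (cv2) and the standard library are available. Lean on these libraries where they do the work, as an engineer would, in place of code of your own. Each camera call takes 0.05 s, during which the arm holds its last target. There are 200 camera calls.

## Working session

There is one attempt and no reset: what is moved stays moved. The work goes in short steps, Python scripts to look and compute and a shell command to move; the robot and the scene stay as the last step left them, time stands still between calls to the robot, and variables do not carry over. Pictures are saved under pics/ and viewed, at most 10 in all, crops included, and the job is handed in when it is done.

```bash
mkdir -p pics; cat > h.py <<'E'
import numpy as np, cv2
from workcell import telemetry, grab_frame, bot
def K(f):
    h=f["pixels"].shape[0]; fl=h/2/np.tan(np.radians(f["vertical_fov"])/2)
    return np.array([[fl,0,f["cx"]],[0,fl,f["cy"]],[0,0,1]])
def rays(f,uv):
    n=cv2.undistortPoints(np.array(uv,float).reshape(-1,1,2),K(f),np.array(f["distortion"],float)).reshape(-1,2)
    return np.c_[n,np.ones(len(n))]
def onplane(f,uv,z):
    R=np.array(f["R"]);t=np.array(f["t"]); d=rays(f,uv)@R; c=-R.T@t
    return c+d*((z-c[2])/d[:,2])[:,None]
def cloud(f):
    h,w=f["depth"].shape; v,u=np.mgrid[:h,:w]
    r=rays(f,np.c_[u.ravel(),v.ravel()])*f["depth"].reshape(-1,1)
    return ((r-np.array(f["t"]))@np.array(f["R"])).reshape(h,w,3)
E
python3 - <<'E'
from h import *
print(telemetry.observe(), bot.tcp_to_tips)
for n in("scene","top"):
    f=grab_frame(n); np.save(f"pics/{n}0.npy",f,allow_pickle=True)
    cv2.imwrite(f"pics/{n}0.png",f["pixels"][:,:,::-1]); print(n,-np.array(f["R"]).T@f["t"],f["distortion"])
E
```

```text
{'clock': 0.0, 'qpos': array([ 1.08681291,  0.52201793, -0.0363164 ,  1.59995978,  0.02121316,
        1.02112575, -0.11280182]), 'qd': array([ 1.32180047e-04,  1.76543217e-03,  1.10334320e-03, -1.73366801e-05,
        1.08164878e-03, -2.81818459e-04, -1.13569079e-03]), 'joint_efforts': array([-1.07232307e-03, -9.27120137e+01,  1.97946198e+00, -3.69941032e+01,
        1.77650439e-02,  8.01346963e-03, -5.44800173e-05]), 'position': array([ 0.25112142, -0.57196895,  0.2225407 ]), 'tool_rot': array([-3.14047136e+00,  9.68999790e-05,  4.13768148e-01]), 'force': array([-0.31024683,  0.51217443, -0.25654608]), 'moment': array([-0.05854503, -0.01802604, -0.00689033]), 'finger_force': 0.0, 'grip_width': 0.08527774235149274} 0.019
scene [0.83524037 0.64872179 1.25040427] [-0.19772199  0.          0.          0.          0.        ]
top [0.31350234 0.08350582 1.06486279] [-0.03673414  0.          0.          0.          0.        ]
```

View pics/scene0.png

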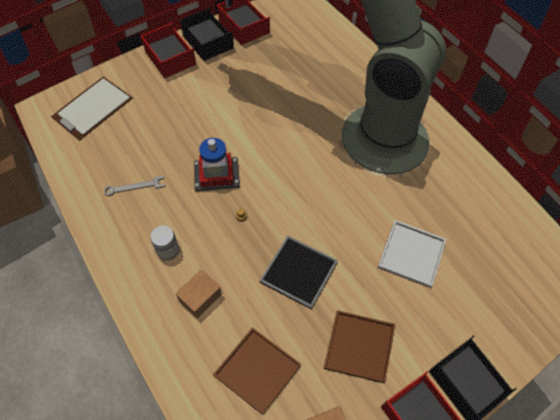

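View pics/top0.png

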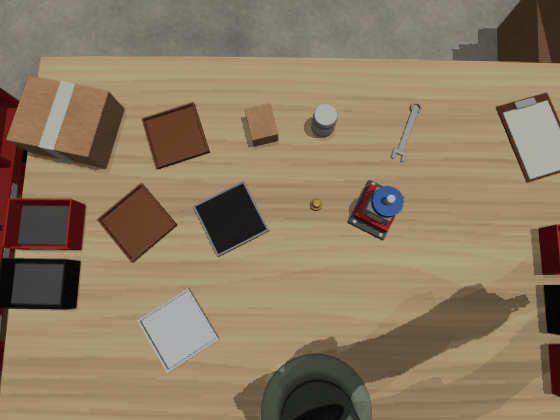

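The scene view shows the jar with its blue cover and white knob at about (213,150), the grey tray with a black floor at (299,270), and the fitting at (241,214). In the top view these are the cover at (388,200), tray at (231,218), fitting at (316,204), wrench at (407,132) and can at (324,120).

```bash
cat > m.py <<'E'
from h import *
S={n:np.load(f"pics/{n}0.npy",allow_pickle=True).item() for n in("scene","top")}
C={n:cloud(S[n]) for n in S}
roi={"scene":dict(brace=(185,130,250,200),tray=(250,228,345,315),fit=(230,203,252,226)),
     "top":dict(brace=(340,170,420,245),tray=(185,175,275,262),fit=(305,192,328,216))}
for n,f in S.items():
    px=f["pixels"].astype(int);r,g,b=px[...,0],px[...,1],px[...,2]; P=C[n]
    def box(m,k):
        x0,y0,x1,y1=roi[n][k];o=np.zeros(m.shape,bool);o[y0:y1,x0:x1]=m[y0:y1,x0:x1];return o
    m=box((b>r+40)&(b>g+25),"brace"); Q=P[m]; 
    print(n,"blue z pct",np.percentile(Q[:,2],[5,50,95]).round(4)); 
    top=m&(P[...,2]>np.percentile(Q[:,2],50)-.005); 
    c=max(cv2.findContours(top.astype(np.uint8),0,1)[0],key=cv2.contourArea)
    for z in(.127,): 
        w=onplane(f,c.reshape(-1,2),z)[:,:2].astype(np.float32); print(" cover circle",cv2.minEnclosingCircle(w))
    W=box((px.min(2)>130)&(P[...,2]>.13),"brace"); Q=P[W]; print(" knob",len(Q),Q.mean(0).round(4),Q.max(0)[2])
    ys,xs=np.nonzero(W); print(" knob px on z=.155",onplane(f,[[xs.mean(),ys.mean()]],.155).round(4))
    m=box((r>g+50)&(r>b+50),"brace")
    for nm,mm in (("collar top",m&(abs(P[...,2]-.042)<.006)),("plate",box((P[...,2]>.006)&(P[...,2]<.018),"brace")),("tray",box((P[...,2]>.010)&(P[...,2]<.02),"tray")),("trayfloor",box((px.max(2)<50),"tray")),("fit",box(P[...,2]>.02,"fit"))):
        Q=P[mm][:,:2].astype(np.float32)
        if len(Q)>5: print(" ",nm,len(Q),np.round(P[mm][:,2].mean(),4),[np.round(v,4) for v in cv2.minAreaRect(Q)])
    print(" bench z",P[...,2][roi[n]["fit"][1]-12:roi[n]["fit"][1]-4,roi[n]["fit"][0]:roi[n]["fit"][2]].mean())
E
python3 m.py; python3 - <<'E'
import cv2,numpy as np
a=cv2.imread('pics/scene0.png')[125:205,175:265];b=cv2.imread('pics/top0.png')[165:245,335:425]
cv2.imwrite('pics/crop.png',cv2.resize(np.hstack([a,b]),None,fx=4,fy=4,interpolation=2))
E
```

```text
scene blue z pct [0.1244 0.1287 0.133 ]
 cover circle ((0.5079120993614197, -0.16060379147529602), 0.039085183292627335)
 knob 30 [ 0.5066 -0.1615  0.1571] 0.16075657640071878
 knob px on z=.155 [[ 0.506  -0.1631  0.155 ]]
  collar top 243 0.0436 [array([ 0.5075, -0.1603]), array([0.0962, 0.0913]), np.float64(63.8948)]
  plate 679 0.0112 [array([ 0.4857, -0.1939]), array([0.2652, 0.1897]), np.float64(62.4313)]
  tray 690 0.0145 [array([0.472, 0.236]), array([0.2072, 0.2232]), np.float64(49.7891)]
  trayfloor 2471 0.011 [array([0.587, 0.421]), array([0.6445, 0.1966]), np.float64(59.4988)]
  fit 55 0.0524 [array([0.6806, 0.316 ]), array([0.7334, 0.0225]), np.float64(63.3129)]
 bench z 0.002989163164728692
top blue z pct [0.1238 0.1282 0.131 ]
 cover circle ((0.505077064037323, -0.1601371318101883), 0.036692265421152115)
 knob 50 [ 0.5056 -0.1602  0.1559] 0.15920126546684044
 knob px on z=.155 [[ 0.5058 -0.1605  0.155 ]]
  collar top 342 0.0426 [array([ 0.5058, -0.1581]), array([0.092, 0.094]), np.float64(62.7641)]
  plate 471 0.0124 [array([ 0.5184, -0.1755]), array([0.1841, 0.1855]), np.float64(2.0101)]
  tray 488 0.0153 [array([0.4781, 0.225 ]), array([0.1511, 0.1505]), np.float64(27.8782)]
  trayfloor 2749 0.0083 [array([0.4158, 0.1924]), array([0.2832, 0.1389]), np.float64(28.2003)]
  fit 51 0.0704 [array([0.4183, 0.0359]), array([0.0182, 0.2295]), np.float64(70.0712)]
 bench z 0.012404338370495052
```

View pics/crop.png

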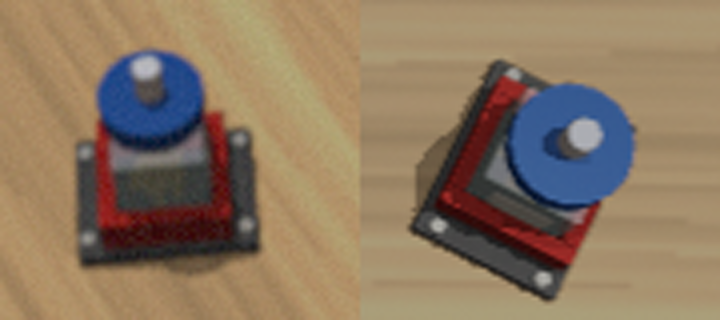

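The crop shows the cover sitting flat on the jar, which stands in the red collar. The knob tip is at about (585,135) in the right half. Both views agree on the jar axis at about (0.506, -0.160), and the tray centre is at about (0.478, 0.225), measured as 151 x 150.5 mm. First move: go above the knob.

```bash
R=1; python3 -m crank '0.05 0.0285 -0.0196 0 0 0 0; 0.05 0.0285 -0.0196 0 0 0 0; 0.05 0.0285 -0.0196 0 0 0 0; 0.05 0.0285 -0.0196 0 0 0 0; 0.05 0.0285 -0.0196 0 0 0 0; 0.05 0.0285 -0.0196 0 0 0 0; 0.05 0.0285 -0.0196 0 0 0 0; 0.05 0.0285 -0.0196 0 0 0 0' 30
python3 -m crank '0.05 0.0285 -0.0196 0 0 0 0; 0.05 0.0285 -0.0196 0 0 0 0; 0.05 0.0285 -0.0196 0 0 0 0; 0.05 0.0285 -0.0196 0 0 0 0; 0.05 0.0285 -0.0196 0 0 0 0; 0.05 0.0285 -0.0196 0 0 0 0; 0.05 0 0 0 0 0 0; 0.05 0 0 0 0 0 0'; python3 -c "
from h import *
s=telemetry.observe();print(s['qpos'].round(3))"
```

```text
clock: 0.77
position: [0.3975, -0.3354, 0.223]
tool_rot: [-3.141, 0.0, 0.414]
force: [0.4, -0.4, -0.7]
grip_width: 0.0501
finger_force: 0.0
clock: 1.43
position: [0.5069, -0.1587, 0.2228]
tool_rot: [-3.141, 0.0, 0.417]
force: [-0.1, -0.3, 0.3]
grip_width: 0.05
finger_force: 0.0
[ 0.33   0.378 -0.18   1.841  0.082  0.931 -1.04 ]
```

```bash
python3 -m crank '0.05 -0.0013 0.0008 0.02 0 0 0; 0.05 0 0 0.02 0 0 0; 0.05 0 0 0.02 0 0 0; 0.05 0 0 0.0128 0 0 0; 0.05 0 0 0 0 0 0; 0.0 0 0 0 0 0 0; 0 0 0 0 0 0 0; 0 0 0 0 0 0 0' 30
python3 -m crank '0 0 0 0 0 0 0; 0 0 0 0 0 0 0; 0 0 0 -0.005 0 0 0; 0 0 0 -0.005 0 0 0; 0 0 0 -0.01 0 0 0; 0 0 0 -0.01 0 0 0; 0 0 0 -0.01 0 0 0; 0 0 0 0 0 0 0'
python3 - <<'E'
from h import *
f=grab_frame("scene");cv2.imwrite("pics/lift.png",cv2.resize(f["pixels"][80:220,140:300,::-1],None,fx=3,fy=3))
E
```

```text
clock: 2.1
position: [0.5058, -0.1623, 0.1513]
tool_rot: [3.141, -0.001, 0.413]
force: [0.6, -0.3, -0.1]
grip_width: 0.0146
finger_force: 0.0
clock: 2.77
position: [0.5064, -0.1621, 0.1928]
tool_rot: [3.14, -0.003, 0.414]
force: [1.2, 0.5, -0.0]
grip_width: -0.0003
finger_force: 0.0
```

View pics/lift.png

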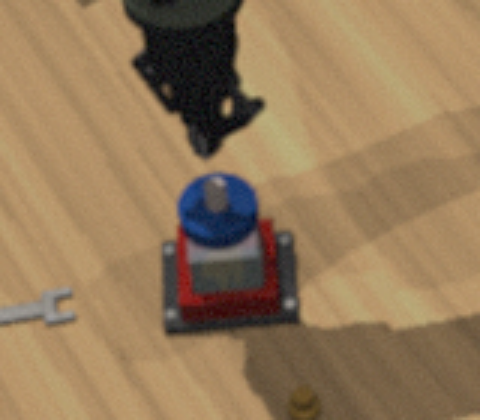

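The grip missed: the fingers closed to 0 and the cover is still on the jar, with the knob at (215,190) and the fingertips at (205,150) in the crop. I'll measure the fingertips against the reported TCP.

```bash
python3 - <<'E'
from h import *
s=telemetry.observe();p=s['position'];print(p,s['grip_width'])
out=[]
for n in("scene","top"):
    f=grab_frame(n)
    def pr(X): return cv2.projectPoints(np.array(X,float).reshape(-1,1,3),cv2.Rodrigues(np.array(f["R"]))[0],np.array(f["t"]),K(f),np.array(f["distortion"]))[0].reshape(-1,2)
    u=pr([p+[0,0,-.019],p,[0.506,-.160,.155]]);print(n,u.round(1))
    P=cloud(f);g=f["pixels"].max(2)<75
    m=(abs(P[...,0]-.506)<.08)&(abs(P[...,1]+.16)<.08)&(P[...,2]>.135)&(P[...,2]<.26)
    Q=P[m];i=np.argsort(Q[:,2])[::max(1,len(Q)//25)];print(Q[i].round(3).tolist())
    im=f["pixels"][:,:,::-1].copy()
    x,y=u[0].astype(int);c=cv2.resize(im[y-40:y+40,x-50:x+50],None,fx=4,fy=4)
    for q in u: cv2.circle(c,tuple(int(v) for v in (q-[x-50,y-40])*4),4,(0,255,0),1)
    out.append(c)
cv2.imwrite("pics/tip.png",np.hstack(out))
E
```

```text
[ 0.50604454 -0.1620271   0.19168172] -2.4891966218041634e-05
scene [[210.7 137.7]
 [210.  133.1]
 [211.7 142.3]]
[[0.51, -0.154, 0.135], [0.505, -0.152, 0.142], [0.516, -0.159, 0.147], [0.506, -0.153, 0.151], [0.504, -0.173, 0.153], [0.505, -0.16, 0.155], [0.511, -0.159, 0.157], [0.512, -0.162, 0.158], [0.514, -0.155, 0.205], [0.515, -0.157, 0.211], [0.497, -0.152, 0.216], [0.505, -0.148, 0.218], [0.514, -0.152, 0.22], [0.504, -0.149, 0.224], [0.502, -0.152, 0.228], [0.518, -0.164, 0.231], [0.509, -0.152, 0.237], [0.513, -0.15, 0.241], [0.515, -0.15, 0.247], [0.526, -0.182, 0.249], [0.517, -0.162, 0.251], [0.526, -0.182, 0.253], [0.517, -0.156, 0.253], [0.504, -0.153, 0.255], [0.505, -0.145, 0.256], [0.5, -0.149, 0.257], [0.512, -0.148, 0.258], [0.498, -0.142, 0.259]]
top [[393.6 196.4]
 [395.9 194.6]
 [390.6 198. ]]
[[0.5, -0.154, 0.135], [0.497, -0.156, 0.138], [0.497, -0.158, 0.139], [0.499, -0.155, 0.142], [0.496, -0.159, 0.145], [0.496, -0.163, 0.145], [0.496, -0.16, 0.147], [0.498, -0.155, 0.148], [0.497, -0.157, 0.152], [0.5, -0.161, 0.152], [0.499, -0.163, 0.153], [0.497, -0
[... 194 characters left out ...]
63, 0.156], [0.501, -0.167, 0.157], [0.498, -0.164, 0.158], [0.496, -0.16, 0.158], [0.501, -0.169, 0.159], [0.495, -0.158, 0.206], [0.495, -0.161, 0.209], [0.494, -0.158, 0.214], [0.496, -0.158, 0.216], [0.495, -0.164, 0.216], [0.497, -0.157, 0.219], [0.495, -0.158, 0.22], [0.492, -0.152, 0.242], [0.493, -0.149, 0.246], [0.493, -0.151, 0.247], [0.49, -0.151, 0.252], [0.483, -0.141, 0.252], [0.483, -0.143, 0.253], [0.493, -0.141, 0.254], [0.487, -0.144, 0.255], [0.489, -0.153, 0.255], [0.491, -0.151, 0.255], [0.491, -0.142, 0.255], [0.491, -0.144, 0.255], [0.489, -0.144, 0.257], [0.491, -0.14, 0.257], [0.493, -0.138, 0.258], [0.48, -0.133, 0.258], [0.488, -0.141, 0.259], [0.49, -0.151, 0.26]]
```

View pics/tip.png

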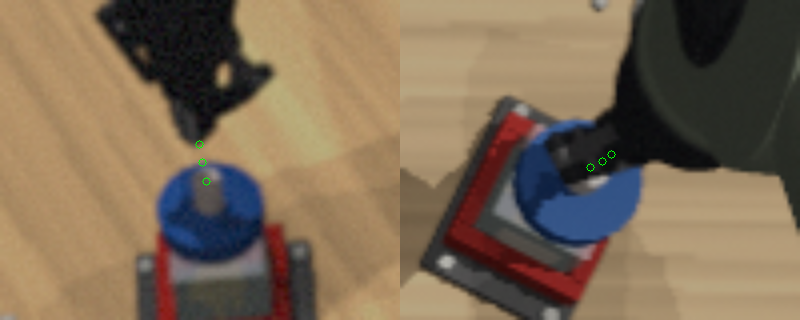

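Both depth views put the shut fingertips at z ≈ 0.204, but the reported TCP implies 0.173. Laterally they agree. So the fingertips really sit about 30 mm higher than the readings say. I'll go 28 mm lower and watch the force.

```bash
python3 -m crank '0.05 0 0 0 0 0 0; 0.05 0 0 0 0 0 0; 0.05 0 0 0.012 0 0 0; 0.05 0 0 0.014 0 0 0; 0.05 0 0 0.014 0 0 0; 0.05 0 0 0.014 0 0 0; 0.05 0 0 0.013 0 0 0; 0.05 0 0 0 0 0 0' 30
python3 -m crank '0.05 0 0 0 0 0 0; 0 0 0 0 0 0 0; 0 0 0 0 0 0 0; 0 0 0 0 0 0 0; 0 0 0 0 0 0 0; 0 0 0 0 0 0 0; 0 0 0 0 0 0 0; 0 0 0 0 0 0 0'
```

```text
clock: 3.58
position: [0.5041, -0.1615, 0.1209]
tool_rot: [-3.139, 0.003, 0.414]
force: [-0.8, 0.1, -1.0]
grip_width: 0.0499
finger_force: 0.0
clock: 4.25
position: [0.5058, -0.162, 0.1241]
tool_rot: [3.141, -0.001, 0.414]
force: [-0.6, -0.3, 6.2]
grip_width: 0.0187
finger_force: 30.7
```

```bash
python3 -m crank '0 0 0 -0.004 0 0 0; 0 0 0 -0.008 0 0 0; 0 0 0 -0.012 0 0 0; 0 0 0 -0.014 0 0 0; 0 0 0 -0.012 0 0 0; 0 0 0 -0.01 0 0 0; 0 0 0 0 0 0 0; 0 0 0 0 0 0 0'
python3 - <<'E'
from h import *
s=telemetry.observe();p=s['position'];print(p,s['force'],s['tool_rot'],s['qpos'][6])
yaw=s['tool_rot'][2];d=np.array([.478,.225])-p[:2]
print(d@[np.cos(yaw),np.sin(yaw)],d@[np.sin(yaw),-np.cos(yaw)])
for n in("top","scene"):
    f=grab_frame(n);P=cloud(f);px=f["pixels"].astype(int)
    m=(px[...,2]>px[...,0]+40)&(px[...,2]>px[...,1]+25)&(abs(P[...,0]-.506)<.07)&(abs(P[...,1]+.16)<.07)
    print(n,m.sum(),np.percentile(P[m],[2,50,98],axis=0).round(4).tolist())
E
```

```text
clock: 4.92
position: [0.5056, -0.1619, 0.1837]
tool_rot: [3.141, -0.001, 0.414]
force: [-0.3, -0.2, -0.6]
grip_width: 0.0188
finger_force: 30.2
[ 0.50556378 -0.16188944  0.18372311] [-0.29789142 -0.18452183 -0.61110047] [ 3.14101887e+00 -7.09870087e-04  4.13721615e-01] -1.050782433084365
0.1302989402661857 -0.36532914563155394
top 367 [[0.47, -0.1913, 0.1747], [0.4876, -0.1572, 0.1875], [0.5381, -0.1284, 0.2033]]
scene 239 [[0.475, -0.1844, 0.1779], [0.5223, -0.1493, 0.1877], [0.541, -0.1263, 0.1934]]
```

```bash
python3 -m crank '0 0.0055 -0.0153 0 0 0 0; 0 0.0093 -0.0261 0 0 0 0; 0 0.0093 -0.0261 0 0 0 0; 0 0.0093 -0.0261 0 0 0 0; 0 0.0093 -0.0261 0 0 0 0; 0 0.0093 -0.0261 0 0 0 0; 0 0.0093 -0.0261 0 0 0 0; 0 0.0093 -0.0261 0 0 0 0'
python3 -m crank '0 0.0093 -0.0261 0 0 0 0; 0 0.0093 -0.0261 0 0 0 0; 0 0.0093 -0.0261 0 0 0 0; 0 0.0093 -0.0261 0 0 0 0; 0 0.0093 -0.0261 0 0 0 0; 0 0.0093 -0.0261 0 0 0 0; 0 0.0045 -0.0128 0 0 0 0; 0 0 0 0 0 0 0'
python3 - <<'E'
from h import *
print(telemetry.observe()['position'],telemetry.observe()['tool_rot'])
im=[]
for n in("top","scene"):
    f=grab_frame(n);P=cloud(f);px=f["pixels"].astype(int)
    m=(px[...,2]>px[...,0]+40)&(px[...,2]>px[...,1]+25)&(P[...,2]>.12)
    print(n,m.sum(),np.percentile(P[m],[2,50,98],axis=0).round(4).tolist())
    im.append(f["pixels"][:,:,::-1][130:330,130:430])
cv2.imwrite("pics/tray.png",cv2.resize(np.hstack(im),None,fx=1.33,fy=1.33))
E
```

```text
clock: 5.68
position: [0.4898, 0.0491, 0.1826]
tool_rot: [-3.141, 0.001, 0.414]
force: [0.3, 0.3, -1.3]
grip_width: 0.0187
finger_force: 30.2
clock: 6.35
position: [0.4766, 0.2304, 0.1826]
tool_rot: [-3.14, 0.001, 0.418]
force: [-0.6, 0.1, 0.1]
grip_width: 0.0191
finger_force: 30.2
[0.47655968 0.23036083 0.1826047 ] [-3.14028757e+00  7.01255670e-04  4.17788085e-01]Traceback (most recent call last):
  File "<stdin>", line 7, in <module>
    return _quantile_unchecked(
        a, q, axis, out, overwrite_input, method, keepdims, weights)
    return _ureduce(a,
                    func=_quantile_ureduce_func,
    ...<5 lines>...
                    overwrite_input=overwrite_input,
                    method=method)
    r = func(a, **kwargs)
    result = _quantile(arr,
                       quantiles=q,
    ...<2 lines>...
                       out=out,
                       weights=wgt)
    slices_having_nans = np.isnan(arr[-1, ...])
                                  ~~~^^^^^^^^^
IndexError: index -1 is out of bounds for axis 0 with size 0
```

```bash
python3 - <<'E'
from h import *
im=[]
for n in("scene","top"):
    f=grab_frame(n);P=cloud(f);px=f["pixels"].astype(int)
    m=(px[...,2]>px[...,0]+30)&(px[...,2]>px[...,1]+15)&(P[...,2]>.1)
    if m.sum(): print(n,m.sum(),np.percentile(P[m],[2,50,98],axis=0).round(4).tolist())
    im.append(f["pixels"][:,:,::-1][130:330,130:430])
cv2.imwrite("pics/tray.png",cv2.resize(np.hstack(im),None,fx=1.33,fy=1.33))
E
```

```text
scene 581 [[-0.7947, -0.1807, 0.1081], [0.489, 0.2324, 0.1864], [0.5146, 0.2621, 0.2073]]
```

View pics/tray.png

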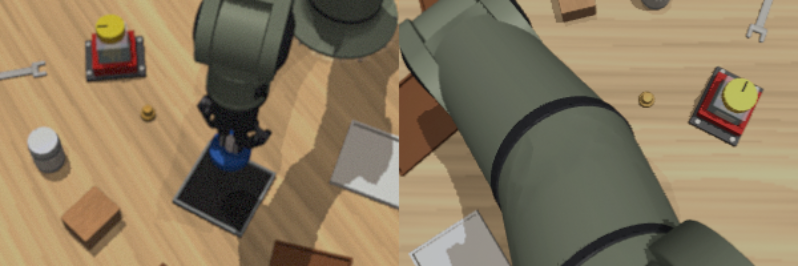

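The scene crop shows the cover held over the black tray floor, at about (230,155). The uncovered yellow cap is at (110,28) with its stripe visible. Next: lower the cover and release it.

```bash
python3 -m crank '0 0 0.0052 0.018 0 0 0; 0 0 0 0.025 0 0 0; 0 0 0 0.025 0 0 0; 0 0 0 0.025 0 0 0; 0 0 0 0.025 0 0 0; 0 0 0 0.02 0 0 0; 0 0 0 0.012 0 0 0; 0 0 0 0.005 0 0 0'
python3 -m crank '0 0 0 0.0025 0 0 0; 0 0 0 0.002 0 0 0; 0 0 0 0 0 0 0; 0 0 0 0 0 0 0; 0.05 0 0 0 0 0 0; 0.05 0 0 0 0 0 0; 0.05 0 0 0 0 0 0; 0.05 0 0 0 0 0 0'
```

```text
clock: 7.17
position: [0.4792, 0.2211, 0.0268]
tool_rot: [3.141, 0.002, 0.413]
force: [-0.4, -0.1, -0.7]
grip_width: 0.0186
finger_force: 30.2
clock: 7.83
position: [0.4797, 0.2225, 0.024]
tool_rot: [-3.142, -0.0, 0.414]
force: [0.4, -0.1, -0.7]
grip_width: 0.0498
finger_force: 0.0
```

```bash
python3 - <<'E'
from h import *
im=[]
for n in("scene","top"):
    f=grab_frame(n);P=cloud(f);px=f["pixels"].astype(int)
    r,g,b=px[...,0],px[...,1],px[...,2]
    m=(b>r+30)&(b>g+15)&(abs(P[...,0]-.48)<.1)&(abs(P[...,1]-.22)<.1)
    if m.sum(): print(n,m.sum(),np.percentile(P[m],[2,50,98],axis=0).round(4).tolist())
    y=((r>b+60)&(g>b+50)&(abs(P[...,0]-.506)<.06)&(abs(P[...,1]+.16)<.06)&(P[...,2]>.118)).astype(np.uint8)
    c=max(cv2.findContours(y,0,1)[0],key=cv2.contourArea)
    w=onplane(f,c.reshape(-1,2),.124)[:,:2].astype(np.float32);cen,rad=cv2.minEnclosingCircle(w);print("cap",n,cen,rad,P[y>0][:,2].mean())
    hull=np.zeros_like(y);cv2.drawContours(hull,[cv2.convexHull(c)],-1,1,-1)
    er=cv2.erode(hull,np.ones((3,3),np.uint8))
    ks=(er>0)&(r+g<150)
    v,u=np.nonzero(ks);q=onplane(f,np.c_[u,v],.124)[:,:2]
    d=q.mean(0)-cen;print("stripe",len(q),q.mean(0),np.degrees(np.arctan2(d[1],d[0])))
    if len(q)>2: print(" line dir",np.degrees(np.arctan2(*np.linalg.svd(q-q.mean(0))[2][0][::-1])))
E
```

```text
scene 398 [[0.466, 0.1917, 0.0087], [0.4966, 0.2296, 0.0263], [0.5177, 0.2565, 0.0522]]
cap scene (0.508355975151062, -0.1585683375597) 0.03250078484416008 0.12561374996804106Traceback (most recent call last):
  File "<stdin>", line 14, in <module>
  File "h.py", line 10, in onplane
    R=np.array(f["R"]);t=np.array(f["t"]); d=rays(f,uv)@R; c=-R.T@t
                                             ~~~~^^^^^^
  File "h.py", line 7, in rays
    n=cv2.undistortPoints(np.array(uv,float).reshape(-1,1,2),K(f),np.array(f["distortion"],float)).reshape(-1,2)
      ~~~~~~~~~~~~~~~~~~~^^^^^^^^^^^^^^^^^^^^^^^^^^^^^^^^^^^^^^^^^^^^^^^^^^^^^^^^^^^^^^^^^^^^^^^^^
cv2.error: OpenCV(4.12.0) /io/opencv/modules/calib3d/src/undistort.dispatch.cpp:347: error: (-215:Assertion failed) CV_IS_MAT(_src) && CV_IS_MAT(_dst) && (_src->rows == 1 || _src->cols == 1) && (_dst->rows == 1 || _dst->cols == 1) && _src->cols + _src->rows - 1 == _dst->rows + _dst->cols - 1 && (CV_MAT_TYPE(_src->type) == CV_32FC2 || CV_MAT_TYPE(_src->type) == CV_64FC2) && (CV_MAT_TYPE(_dst->type) == CV_32FC2 || CV_MAT_TYPE(_dst->type) == CV_64FC2) in function 'cvUndistortPointsInternal'
```

```bash
python3 -m crank '0.05 0 0 -0.01 0 0 0; 0.05 0 0 -0.025 0 0 0; 0.05 0 0 -0.028 0 0 0; 0.0854 0 0 -0.028 0 0 0; 0.0854 0 0 -0.028 0 0 0; 0.0854 0 0 -0.028 0 0 0; 0.0854 0 0 -0.011 0 0 0; 0.0854 0 0 0 0 0 0'
python3 - <<'E'
from h import *
im=[]
for n in("scene","top"):
    f=grab_frame(n);P=cloud(f);px=f["pixels"].astype(int)
    r,g,b=px[...,0],px[...,1],px[...,2]
    m=(b>r+30)&(b>g+15)&(abs(P[...,0]-.48)<.1)&(abs(P[...,1]-.22)<.1)
    if m.sum(): print(n,m.sum(),np.percentile(P[m],[2,50,98],axis=0).round(4).tolist())
    y0,x0=((130,185) if n=="scene" else (170,340))
    im.append(cv2.resize(f["pixels"][y0:y0+80,x0:x0+80,::-1],None,fx=5,fy=5,interpolation=2))
    np.save(f"pics/{n}1.npy",f,allow_pickle=True)
cv2.imwrite("pics/cap.png",np.hstack(im))
E
```

```text
clock: 8.55
position: [0.4807, 0.223, 0.1851]
tool_rot: [-3.141, -0.005, 0.414]
force: [0.4, 0.5, 0.3]
grip_width: 0.0855
finger_force: 0.0
scene 620 [[0.4452, 0.1854, 0.0057], [0.4864, 0.2252, 0.0265], [0.5168, 0.2559, 0.0322]]
```

View pics/cap.png

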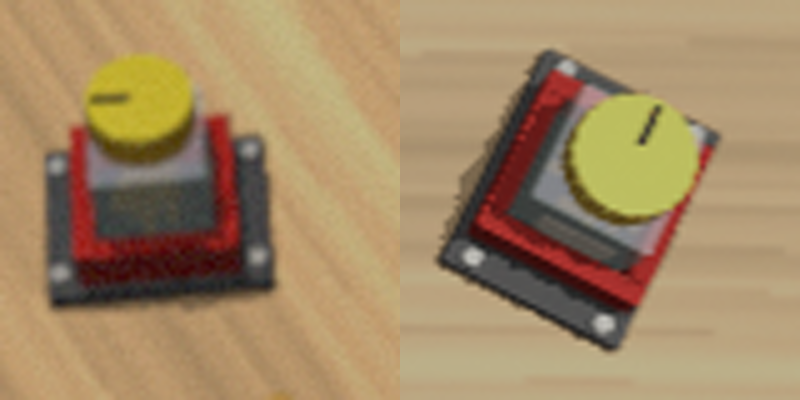

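The cap stripe in the top crop runs from (640,143) to (658,105), about -25° in the world, so it lies roughly 2° from the jar's x axis. The cap centre is at about (634,155) in the crop. The cover stands in the tray with its top at z ≈ 0.0265, as it should be.

```bash
python3 - <<'E'
from h import *
f=np.load("pics/top1.npy",allow_pickle=True).item()
q=onplane(f,[[340+(634-400)/5-.4,170+155/5-.4],[340+(640-400)/5,170+143/5],[340+(658-400)/5,170+105/5]],.124)
print(q,np.degrees(np.arctan2(*(q[2]-q[1])[[1,0]])))
f=np.load("pics/scene1.npy",allow_pickle=True).item()
print(onplane(f,[[185+140/5-.4,130+100/5-.4]],.124))
s=telemetry.observe();p=s['position'];yaw=s['tool_rot'][2];d=np.array([.506,-.160])-p[:2]
print(p,d@[np.cos(yaw),np.sin(yaw)],d@[np.sin(yaw),-np.cos(yaw)])
E
python3 -m crank '0.0854 -0.0050 0.0140 0 0 0 0; 0.0854 -0.0093 0.0258 0 0 0 0; 0.0854 -0.0093 0.0258 0 0 0 0; 0.0854 -0.0093 0.0258 0 0 0 0; 0.0854 -0.0093 0.0258 0 0 0 0; 0.0854 -0.0093 0.0258 0 0 0 0; 0.0854 -0.0093 0.0258 0 0 0 0; 0.0854 -0.0093 0.0258 0 0 0 0'
python3 -m crank '0.0854 -0.0093 0.0258 0 0 0 0; 0.0854 -0.0093 0.0258 0 0 0 0; 0.0854 -0.0093 0.0258 0 0 0 0; 0.0854 -0.0093 0.0258 0 0 0 0; 0.0854 -0.0093 0.0258 0 0 0 0; 0.0854 -0.0093 0.0258 0 0 0 0; 0.0854 -0.005 0.014 0 0 0 0; 0.0854 0 0 0 0 0 0'
python3 - <<'E'
from h import *
telemetry.observe()
grab_frame("top");s=telemetry.observe();print(s['position'],s['tool_rot'])
E
```

```text
[[ 0.50608036 -0.15796823  0.124     ]
 [ 0.51097249 -0.16194363  0.124     ]
 [ 0.52957241 -0.17118119  0.124     ]] -26.411065928635598
[[ 0.50682956 -0.15949359  0.124     ]]
[0.47959105 0.2222952  0.1820472 ] -0.129515960949605 0.36065588258649345
clock: 9.32
position: [0.4929, 0.0147, 0.1807]
tool_rot: [-3.141, 0.002, 0.414]
force: [-0.4, -0.0, -0.0]
grip_width: 0.0855
finger_force: 0.0
clock: 9.98
position: [0.5049, -0.1664, 0.1804]
tool_rot: [-3.141, 0.002, 0.41]
force: [-0.6, 0.1, 0.1]
grip_width: 0.0851
finger_force: 0.0
[ 0.50501053 -0.16426844  0.18045955] [-3.14043357e+00  1.98539782e-03  4.11205108e-01]
```

```bash
python3 -m crank '0.0854 0.0013 -0.0029 0.01 0 0 0; 0.0854 0 0 0.016 0 0 0; 0.0854 0 0 0.018 0 0 0; 0.0854 0 0 0.018 0 0 0; 0.0854 0 0 0.016 0 0 0; 0.0854 0 0 0.0095 0 0 0; 0.0854 0 0 0.004 0 0 0; 0.0854 0 0 0 0 0 0'
python3 - <<'E'
from h import *
for n in("top","scene"):
    f=grab_frame(n)
s=telemetry.observe();print(s['position'],s['tool_rot'],s['force'])
P=cloud(f);im=f["pixels"][110:210,160:280,::-1]
cv2.imwrite("pics/grasp.png",cv2.resize(im,None,fx=5,fy=5))
E
```

```text
clock: 10.7
position: [0.5055, -0.1588, 0.0894]
tool_rot: [-3.14, 0.001, 0.415]
force: [-0.1, 0.5, 0.2]
grip_width: 0.0853
finger_force: 0.0
[ 0.5061845  -0.15940582  0.0906679 ] [ 3.14146888e+00 -3.44925787e-04  4.14283511e-01] [0.79962341 0.97729249 0.75173789]
```

View pics/grasp.png

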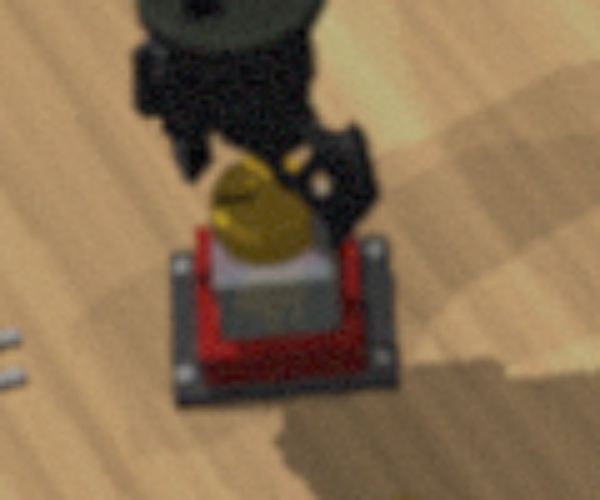

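The crop shows the open fingers on either side of the yellow cap, with tips at (190,178) and (340,245). Next: close on the cap.

```bash
python3 -m crank '0.0854 0 0 0.002 0 0 0; 0.0854 0 0 0 0 0 0; 0.04 0 0 0 0 0 0; 0.04 0 0 0 0 0 0; 0.04 0 0 0 0 0 0; 0.04 0 0 0 0 0 0; 0.04 0 0 0 0 0 0; 0.04 0 0 0 0 0 0' 80
python3 -c "
from h import *
s=telemetry.observe();print(s['position'],s['tool_rot'],s['force'],s['moment'],s['qpos'][6])"
```

```text
clock: 11.47
position: [0.5061, -0.1595, 0.0888]
tool_rot: [-3.142, -0.0, 0.414]
force: [-2.5, 3.2, 8.0]
grip_width: 0.0579
finger_force: 83.1
[ 0.50605451 -0.1594622   0.08877407] [-3.14154040e+00 -3.87285116e-04  4.14004255e-01] [-2.45498655  3.17109022  7.95288734] [0.63678283 0.49158623 0.03515006] -1.0978586042684129
```

```bash
python3 -m crank '0.04 0 0 0 0 0 -2; 0.04 0 0 0 0 0 -2.5; 0.04 0 0 0 0 0 -2.5; 0.04 0 0 0 0 0 -2.5; 0.04 0 0 0 0 0 -2.5; 0.04 0 0 0 0 0 -2.5; 0.04 0 0 0 0 0 -2.5; 0.04 0 0 0 0 0 0'
python3 -c "
from h import *
s=telemetry.observe();print(s['position'],s['tool_rot'],s['force'],s['moment'],s['qpos'][6])"
```

```text
clock: 12.13
position: [0.5061, -0.1597, 0.0888]
tool_rot: [3.141, -0.0, 0.713]
force: [-2.1, 1.8, 8.6]
grip_width: 0.0573
finger_force: 83.3
[ 0.5060912  -0.15966729  0.08882232] [ 3.14127842e+00 -4.48232698e-04  7.13411718e-01] [-2.12058801  1.75633057  8.62926625] [0.33587918 0.41169806 0.15891604] -0.8633686407118232
```

```bash
python3 -m crank '0.04 0 0 0 0 0 -3; 0.04 0 0 0 0 0 -3; 0.04 0 0 0 0 0 -3; 0.04 0 0 0 0 0 -3; 0.04 0 0 0 0 0 -3; 0.04 0 0 0 0 0 -3; 0.04 0 0 0 0 0 -3; 0.04 0 0 0 0 0 0'
python3 - <<'E'
from h import *
s=telemetry.observe();print(s['position'],s['tool_rot'],s['force'],s['moment'],s['qpos'][6])
f=grab_frame("scene");np.save("pics/s2.npy",f,allow_pickle=True)
im=f["pixels"][120:200,170:270,::-1]
cv2.imwrite("pics/turn.png",cv2.resize(im,None,fx=6,fy=6,interpolation=2))
E
```

```text
clock: 12.8
position: [0.5063, -0.1597, 0.0889]
tool_rot: [3.141, -0.0, 1.081]
force: [-3.0, 1.3, 9.1]
grip_width: 0.0581
finger_force: 83.3
[ 0.5062802  -0.15968672  0.08887367] [ 3.14079561e+00 -4.20730098e-04  1.08054994e+00] [-3.04747905  1.26302225  9.08941808] [0.42594963 0.34079209 0.07320211] -0.572893409878108
```

View pics/turn.png

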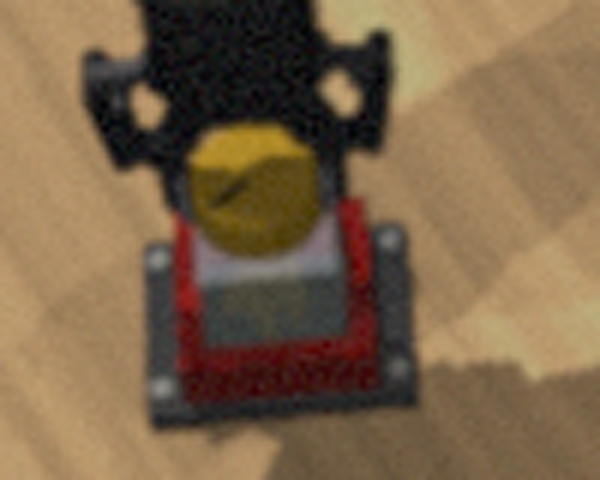

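The stripe now runs from (247,180) to (213,205) in the crop, so the cap is turning with the fingers. I'll check the angle and add the remaining 18°.

```bash
python3 - <<'E'
from h import *
f=np.load("pics/s2.npy",allow_pickle=True).item()
q=onplane(f,[[170+247/6,120+180/6],[170+213/6,120+205/6]],.124);d=q[1]-q[0];print(q,np.degrees(np.arctan2(d[1],d[0])))
E
python3 -m crank '0.04 0 0 0 0 0 -3; 0.04 0 0 0 0 0 -3; 0.04 0 0 0 0 0 -3; 0.04 0 0 0 0 0 -3; 0.04 0 0 0 0 0 -3; 0.04 0 0 0 0 0 -3; 0.04 0 0 0 0 0 0; 0.04 0 0 0 0 0 0'
python3 - <<'E'
from h import *
s=telemetry.observe();print(s['position'],s['tool_rot'],s['force'],s['moment'])
f=grab_frame("scene");P=cloud(f)
px=f["pixels"].astype(int);r,g,b=px[...,0],px[...,1],px[...,2]
m=(r>b+40)&(g>b+30)&(abs(P[...,0]-.506)<.05)&(abs(P[...,1]+.16)<.05)&(P[...,2]>.115)
y,x=np.nonzero(m);h=cv2.convexHull(np.c_[x,y].astype(np.int32));k=np.zeros(m.shape,np.uint8);cv2.fillPoly(k,[h],1)
k=cv2.erode(k,np.ones((5,5),np.uint8))
ks=(k>0)&(r+g<110);v,u=np.nonzero(ks);q=onplane(f,np.c_[u,v],.124)[:,:2];d=q.mean(0)-[.506,-.159]
print(len(q),q.mean(0),np.degrees(np.arctan2(d[1],d[0])))
np.save("pics/s3.npy",f,allow_pickle=True)
E
```

```text
[[ 0.51077275 -0.16043802  0.124     ]
 [ 0.53054546 -0.1564896   0.124     ]] 11.29286626535756
clock: 13.52
position: [0.5063, -0.1597, 0.0888]
tool_rot: [3.141, -0.0, 1.392]
force: [-2.2, 2.0, 8.7]
grip_width: 0.0579
finger_force: 83.4
[ 0.50626819 -0.15969018  0.08884973] [ 3.14076324e+00 -1.36441737e-04  1.39152501e+00] [-2.17724766  2.03544078  8.67143908] [0.3957819  0.32509841 0.08110235]
1174 [ 0.46169161 -0.26218502] -113.23903443762275
```

The stripe measured 11.3° after a 38° turn from -26.4°, so there is no slip. The turn now totals 56°. Next: a slow test lift.

```bash
python3 -m crank '0.04 0 0 -0.001 0 0 0; 0.04 0 0 -0.001 0 0 0; 0.04 0 0 -0.001 0 0 0; 0.04 0 0 -0.001 0 0 0; 0.04 0 0 -0.001 0 0 0; 0.04 0 0 -0.001 0 0 0; 0.04 0 0 0 0 0 0; 0.04 0 0 0 0 0 0'
python3 - <<'E'
from h import *
s=telemetry.observe();print(s['position'],s['force'])
E
```

```text
clock: 14.23
position: [0.5059, -0.1598, 0.0943]
tool_rot: [-3.142, -0.0, 1.391]
force: [-0.5, -0.0, -0.2]
grip_width: 0.0571
finger_force: 85.1
[ 0.50588517 -0.15976926  0.09428205] [-0.48713835 -0.01294584 -0.18495404]
```

The force is only -0.2 N, so the cap is free and the jar stays down. Raising 22 mm more.

```bash
python3 -m crank '0.04 0 0 -0.003 0 0 0; 0.04 0 0 -0.004 0 0 0; 0.04 0 0 -0.005 0 0 0; 0.04 0 0 -0.005 0 0 0; 0.04 0 0 -0.003 0 0 0; 0.04 0 0 -0.002 0 0 0; 0.04 0 0 0 0 0 0; 0.04 0 0 0 0 0 0'
python3 -m crank '0.04 0 0 0 0 0 0; 0.04 0 0 0 0 0 0; 0.04 0 0 0 0 0 0; 0.04 0 0 0 0 0 0; 0.04 0 0 0 0 0 0; 0.04 0 0 0 0 0 0; 0.04 0 0 0 0 0 0; 0.04 0 0 0 0 0 0'
python3 - <<'E'
from h import *
s=telemetry.observe();print(s['position'],s['force'],s['qd'].round(3))
im=[]
for n,(y,x) in dict(scene=(110,165),top=(160,335)).items():
    f=grab_frame(n);im.append(cv2.resize(f["pixels"][y:y+100,x:x+100,::-1],None,fx=4,fy=4,interpolation=2))
    P=cloud(f);px=f["pixels"].astype(int);r,g,b=px[...,0],px[...,1],px[...,2]
    m=(r>b+40)&(g>b+30)&(abs(P[...,0]-.506)<.05)&(abs(P[...,1]+.16)<.05)&(P[...,2]>.115)
    if m.sum(): print(n,np.percentile(P[m],[2,50,98],axis=0).round(4).tolist())
    m=(r>g+50)&(r>b+50)&(abs(P[...,0]-.506)<.07)&(abs(P[...,1]+.16)<.07);print(" collar",P[m].max(0))
    m=(b>r+30)&(b>g+15)&(abs(P[...,0]-.48)<.1)&(abs(P[...,1]-.22)<.1)
    if m.sum(): print(" cover",np.percentile(P[m],[2,50,98],axis=0).round(4).tolist())
cv2.imwrite("pics/end.png",np.hstack(im))
E
```

```text
clock: 14.9
position: [0.5059, -0.1598, 0.1164]
tool_rot: [3.141, 0.0, 1.391]
force: [-0.1, 0.9, -0.5]
grip_width: 0.0573
finger_force: 85.1
clock: 15.57
position: [0.5059, -0.1598, 0.1163]
tool_rot: [3.142, 0.0, 1.391]
force: [-0.4, -0.9, -0.2]
grip_width: 0.0572
finger_force: 85.1
[ 0.50593429 -0.15978915  0.11630635] [-0.36708169 -0.85467398 -0.23352506] [-0.001 -0.    -0.001 -0.001  0.001  0.001 -0.   ]
scene [[0.4712, -0.1847, 0.1357], [0.5087, -0.1517, 0.153], [0.5363, -0.1294, 0.2917]]
 collar [ 0.56598026 -0.10148315  0.04967944]
 cover [[0.445, 0.1856, 0.0052], [0.4861, 0.2244, 0.0267], [0.5173, 0.2559, 0.0329]]
top [[0.4825, -0.1533, 0.1302], [0.5044, -0.1402, 0.1515], [0.5304, -0.13, 0.1551]]
 collar [ 0.56678442 -0.09715951  0.04929366]
 cover [[0.4466, 0.1882, 0.0078], [0.4779, 0.2208, 0.0255], [0.5144, 0.2576, 0.0297]]
```

View pics/end.png

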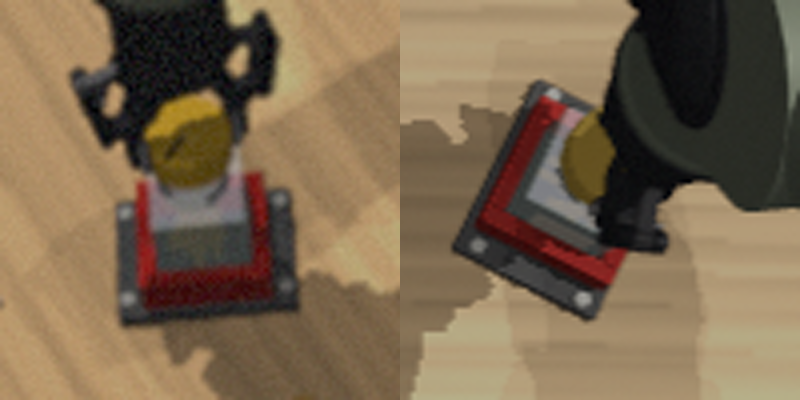

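The views show the cap held level above the open neck with its top at z ≈ 0.152, about 28 mm up. The jar is seated in the collar, and the cover stands in the tray.

```bash
python3 -c "
from workcell import bot
print(bot.job_done())"
```

```text
the job is handed in; nothing more can be done
None
```

I handed the job in at about 15.6 s of the 51 s allowed, with no verdict returned: the cover stands knob up in the grey tray, and the cap, turned 56°, is held level about 28 mm above its seat, with the jar still in the brace.

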